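Refit the snap clip on a tape dispenser's spindle

ROBOT

A 6-joint arm with a two-finger parallel gripper is mounted at the origin on a cart in front of the work surface, level with it; the furniture and walls round the work are solid. World frame = base frame: x ahead of the robot, y to its left, z up, the work surface at z = 0. Lengths are in m, angles in rad, forces in N, time in s.
With the tool pointing down it reaches from about 0.3 to 0.875 m from the base axis. Payload 6.4 kg.
Tool frame: the origin (TCP) lies at the very end of the fingers, on their centre line; the grasp point (between the pads) lies 19 mm behind it; z points along the fingers, y is the line along which they close (so a half turn about z gives the same grasp; the last joint's range is limited). The gripper opens to 85 mm and grips with 20 to 120 N. Pads are 22 mm wide; open, the fingers measure 114 mm over their backs; the gripper's body (76 mm by 85 mm) begins 54 mm behind the grasp point. The pads swing forward as they close: fully open they stand 13 mm farther back than shut.
Start: joints at [-1.503, 0.181, 1.607, -0, 1.354, -0.206], TCP at [0.155, -0.554, 0.231] pointing down, gripper open.
Joint ranges: [-2.99, 2.99], [-0.89, 2.07], [0.3, 2.58], [-1.14, 4.28], [0, 2.63], [-3.12, 3.12]. Speed limits (rad/s): [2.57, 2.57, 3.01, 3.14, 3.14, 3.14].

INTERFACE

Orientations are given as a unit quaternion [w, x, y, z].
In Python, from bench import ctrl gives the robot as it stands.
- The arm moves only by the shell command python3 jog.py FILE, which reads ROWS from the file FILE. ROWS is a JSON list of rows, 1 to 10 of them, each an object with the fields x, y, z (the shift in normalised numbers (1 is 0.8 m)), wx, wy, wz (a rotation vector in shares of 2 rad (1.0 is 2 rad)), jaw (the opening from 0.0 (shut) to 1.0 (fully open)); a field left out counts as zero (the opening has to be given); each row is the pose to reach, as a shift and turn from the pose commanded when the command began, along the tool's axes at that moment; what a row does not reach only later rows make up. A row lasts 1/8 s, in which the tool goes at most 0.0625 m and 0.188 rad, less where a joint would pass 70% of its speed; a pose out of reach is approached as far as the arm can. The fingers move at their own pace and stop on an object; the grip force is fixed at half the most. Time passes only in rows, so rows that do not move let the fingers close. It prints the time, the measured TCP pose, the force, the opening and the grip force at its end. Input that does not fit is refused with a message, and nothing moves.
- ctrl.get_obs(): the state, without advancing time (a new reading comes with each control period).
- ctrl.camera(name): name is "scene" or "top" or "wrist"; returns the picture (384x512x3 uint8, blue, green, red); there is no depth.
- ctrl.camera_params(name): a dict with "fovy" (degrees; the focal length in pixels is half the picture's height over the tangent of half this angle, whatever the lens; pixels are square), "cx", "cy" (the principal point, pixels), "view" (4x4, takes a point from world to camera coordinates). Camera axes: x right, y up, looking along -z (the intrinsics and any distortion apply to the point x, -y, -z); pixel columns grow to the right and rows downward; lengths in m; the calibration is good to about 2 mm. A picture is of the moment at which its call begins: read the wrist's pose just before it. camera_params takes no time and is no camera call; for the wrist camera it gives the pose at the moment of the call.
- ctrl.hand_in(): hands the job in; it is judged then, once.
The state is a dict: "time_s": time; "q": joint angles; "dq": joint speeds; "joint_efforts": joint torques, N m; "eef_pos": TCP position; "eef_rot": TCP orientation; "wrist_force": force on the tool from outside, world axes, zero at the start; "torque": the same for the moment, N m; "opening": opening from 0.0 (shut) to 1.0 (fully open); "grasp_force": force on a finger pad.
Only numpy, scipy, OpenCV 4.12 (cv2) and the standard library are available. Lean on these libraries where they do the work, as an engineer would, in place of code of your own. Each camera call takes 0.05 s, during which the arm holds its last target. There are 200 camera calls.

TASK

The surgical-tape dispenser has been refilled; lock its spindle again. Take the fork-tipped clip tool out of its rack, push its fork down over the orange clip waiting in the same rack, then snap the clip fully home in the bare groove at the end of the spindle nearest the robot (the far end already has its clip), with the tool leaning towards the dispenser's open front, the side with the cutter, so that it clears the edge of the tray above. Stand the tool back in its pocket in the rack; do not touch the clip with the fingers and leave everything else where it stands.

Things in the scene. Friction and masses are not known exactly. Their poses are not given: they have to be found in the camera images.
- dispenser: White tape dispenser, fixed: two cheeks, outer faces y = +-87.5 mm; spindle with 3 tape rolls (46 mm across); cutter bar in front of them (x = -50, z = 60); tray on top. Origin on the table under the middle of the spindle; x to its back, y along the spindle to its left, z up. Spindle axis x = 0, z = 68 mm. Its right end (y = -105) faces the robot; the far end has its clip.
- tray_edge (a point): Underside of the tray's front edge over the bare groove: 62 mm above and 2 mm behind the spindle axis. The tray covers x = 2 to 72, y = -143 to 143, z = 130 to 143 mm (dispenser frame), so a tool held upright cannot reach the groove; one leaning 30 to 45 degrees, handle towards the open front (dispenser -x), fork pointing down and to +x, passes in front of the edge.
- groove (a point): Centre of the bare groove, at (0, -105, 68) mm in the dispenser's frame, axes as the dispenser's. Spindle 16 mm thick; groove floor 12 mm thick and 7 mm wide along y, chamfered to 11 mm at the rims. The spindle ends 12.5 mm outboard of it; a bush on the cheek begins 13.5 mm inboard. The clip goes on square to the spindle from any side. Nothing lies in front or outboard.
- clip: Loose orange E-shaped split clip, 34 wide (x), 4 thick (y), 34 mm high, 22 g. Origin: centre of the circle the spindle fills when it is home; z points to the closed back (z = 20 mm). Flanks parallel, x = +-17 from z = 3 to 13 mm. It starts upright, mouth down, in the rack's stand, y along the rack's y; nothing holds it there.
- clip_mouth (a point): Lowest edge of the clip's open mouth, z = -14 mm. Sprung arms: pushed along -z over the groove, guiding lips touch with the origin 11 to 16 mm from the spindle axis; 12 to 14 N takes it past the middle (origin about 5 mm off), then it snaps and the origin lies on the axis: push until it stops. Home, it holds against some 10 N and may turn about the spindle.
- clip_tool: Loose clip tool, about 0.14 kg, upright, fork down, guard resting on its pocket's rim. Origin: where the clip's origin lies when fully in the fork, axes parallel; z from fork to handle. Blue handle 20 (x) x 14 (y) mm, z = 53 to 133; black guard 58 x 28 mm, z = 38 to 42; steel fork 44 x 11 mm, back stop at z = 20.5, sprung prongs down to z = -2 mm.
- tool_grip (a point): Point to grip: on the handle's axis, z = 95 mm in the tool's frame; close the fingers along the tool's y (14 mm). In the fork two plates 6 mm apart (y), flared, take the 4 mm clip and the prongs pinch its flanks: 5 to 15 N pushes the fork fully over the standing clip (then it stops hard); 2 to 3 N pulls it off, less than the groove's hold.
- clip_rack: Grey rack on a dark plate 96 x 104 mm, fixed. Origin on the table under its middle, z up. Tool pocket centred at (0, 24) mm; clip stand centred at (0, -26) mm: block top z = 30, two plates 24 mm wide (x), 6 mm apart (y), up to z = 50 mm, with a post between.
- tool_pocket (a point): Centre of the tool pocket's mouth, (0, 24, 46) mm in the rack's frame: opening 49 (x) x 17 (y) mm, chamfered, 42 mm deep. The tool standing in it has its origin 38 mm lower, at (0, 24, 8) mm, axes parallel to the rack's (or half-turned).
- clip_stand (a point): Where the clip's origin stands at the start, (0, -26, 45) mm in the rack's frame (1 mm play along x); the clip's back, shoulders and flanks are free, so the fork goes straight down over it.
- violet_vial: Vial with violet cap, 30 x 66 mm, standing in the dispenser's tray; origin at its foot.
- green_vial: Vial with green label, 24 x 50 mm, standing in the dispenser's tray; origin at its foot.
- spare_roll: Roll of surgical tape, 47 x 56 mm, standing on the table; origin at its foot.
- tablet_box: White tablet box, 71 x 105 x 24 mm, flat on the table; origin under its middle.
- blister: Blister pack, 42 x 95 x 5 mm, flat on the table.
- dark_vial: Dark brown vial with pale cap, 31 x 62 mm, on the table; origin at its foot.

How it is judged:
On the way, in this order (a step that is already met when the one before it is completed fails the run):
1. the clip sits in the tool's fork (origins within 10 mm) and has been lifted at least 20 mm off its stand (distance between clip and clip_tool below 0.01 m and z of clip in the frame of clip_rack above 0.065 m), for 0.2 s.
2. the clip is snapped home in the groove by the tool (clip origin within 3.5 mm of the groove's centre, fork still on it within 8 mm) (distance between clip and groove below 0.0035 m and angle between the y axis of clip and the y axis of dispenser, either way round below 0.25 rad and distance between clip and clip_tool below 0.008 m), for 0.1 s.
At the end, for the whole second after the job is handed in: The clip is home in the bare groove (its origin within 3.5 mm of the groove's centre, square to the spindle within 0.25 rad) and at rest; the tool stands in its pocket in the rack (origin within 5 mm sideways and 6 mm in height of its place, upright within 0.15 rad), at rest and let go (distance between clip and groove below 0.0035 m and angle between the y axis of clip and the y axis of dispenser, either way round below 0.25 rad and x of clip_tool in the frame of clip_rack between -0.005 and 0.005 m and y of clip_tool in the frame of clip_rack between 0.019 and 0.029 m and z of clip_tool in the frame of clip_rack between 0.003 and 0.014 m and angle between clip_tool's own z axis and vertical below 0.15 rad and linear speed of each of clip, clip_tool below 0.02 m/s); the robot touches nothing.
It fails at once if the fingers touch the clip (contact force between the fingers and clip above 0.5 N).
It fails at once if one of the other things (vials, spare roll, tablet box, blister pack) is moved more than 25 mm (distance of any of violet_vial, green_vial, spare_roll, tablet_box, blister, dark_vial from where it was at the start of the episode above 0.025 m).
It also fails if it takes over 62 s, if anything falls off the work surface, if the arm or the gripper's body presses on something with over 40 N, if the wrist force passes 120 N, or if a joint passes its speed limit or range.

## Working session

There is one attempt and no reset: what is moved stays moved. The work goes in short steps, Python scripts to look and compute and a shell command to move; the robot and the scene stay as the last step left them, time stands still between calls to the robot, and variables do not carry over. Pictures are saved under pics/ and viewed, at most 10 in all, crops included, and the job is handed in when it is done.

```bash
ls; mkdir -p pics
python3 - <<'E'
from bench import ctrl
import cv2, json
o=ctrl.get_obs(); print(o)
for n in ("scene","top","wrist"):
    cv2.imwrite(f"pics/{n}0.png",ctrl.camera(n)); p=ctrl.camera_params(n); print(n,p)
E
```

```text
bench.py
jog.py
pics
{'time_s': 0.0, 'q': array([-1.50329586e+00,  1.81522618e-01,  1.60798989e+00, -2.52491290e-05,
        1.35378923e+00, -2.06286723e-01]), 'dq': array([ 0.00042305,  0.00051556,  0.00052136,  0.00139594, -0.00183936,
        0.0008249 ]), 'joint_efforts': array([-1.76620113e-03, -4.44873583e+01, -3.51331651e+01, -4.79783139e-04,
        9.30795941e-03, -1.54886834e-05]), 'eef_pos': array([ 0.15544745, -0.55302814,  0.23040326]), 'eef_rot': array([-8.53343148e-04,  9.90643961e-01,  1.36469087e-01,  4.69555033e-05]), 'wrist_force': array([-0.24285642, -0.24617458,  0.42366785]), 'torque': array([-0.00573256,  0.02657713,  0.01007339]), 'grasp_force': 0.0, 'opening': 1.0019869823444176}
scene {'fovy': 42.62299310419801, 'cx': 239.93532443440253, 'cy': 194.8424187982251, 'view': array([[ 0.87411086, -0.48570595,  0.00446528, -0.49865029],
       [ 0.29499873,  0.5381591 ,  0.78953185, -0.24917169],
       [-0.38588335, -0.68882111,  0.61369335, -1.46447862],
       [ 0.        ,  0.        ,  0.        ,  1.        ]])}
top {'fovy': 48.218404628086525, 'cx': 252.22401103671217, 'cy': 187.00271187221486, 'view': array([[-2.12100858e-02, -9.99774637e-01, -8.99133513e-04,
         1.52279314e-02],
       [ 9.84731986e-01, -2.10463636e-02,  1.72800365e-01,
        -5.95938925e-01],
       [-1.72780345e-01,  2.77970504e-03,  9.84956459e-01,
        -1.47463676e+00],
       [ 0.00000000e+00,  0.00000000e+00,  0.00000000e+00,
         1.00000000e+00]])}
wrist {'fovy': 69.16854427927444, 'cx': 257.30293591393746, 'cy': 191.7904463021859, 'view': array([[ 2.70662011e-01, -9.62674439e-01,  3.82606054e-06,
        -5.74538195e-01],
       [ 9.26843123e-01,  2.60586735e-01, -2.70289435e-01,
         3.64683763e-02],
       [ 2.60199733e-01,  7.31606281e-02,  9.62779114e-01,
        -3.77773589e-01],
       [ 0.00000000e+00,  0.00000000e+00,  0.00000000e+00,
         1.00000000e+00]])}
```

View pics/scene0.png

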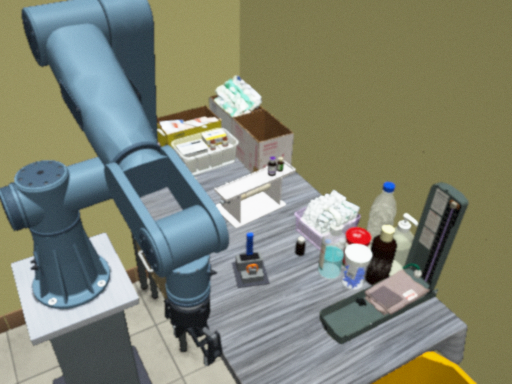

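View pics/top0.png

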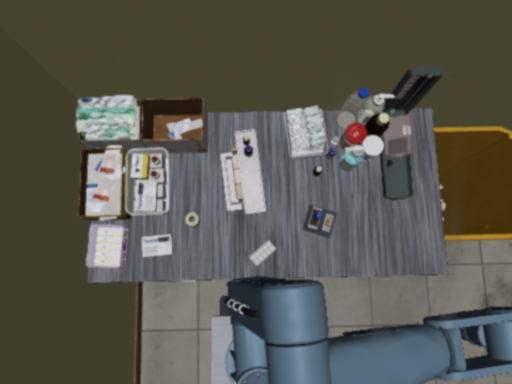

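The scene picture shows the rack at about (252,268), with the tool standing in it and the clip on its near-right side, and the dispenser at about (252,195). In the top picture, the rack is at about (320,221) and the dispenser tray at (248,170), with its open front facing left (world +y). A blister pack is at (262,253), the roll at (192,219) and the dark vial at (318,170).

```bash
cat > h.py <<'E'
import numpy as np, cv2
from scipy.spatial.transform import Rotation as R
from bench import ctrl
def K(p):
    f=192/np.tan(np.radians(p["fovy"])/2); return f,p["cx"],p["cy"]
def proj(p,X):
    X=np.atleast_2d(X); c=X@p["view"][:3,:3].T+p["view"][:3,3]; f,cx,cy=K(p)
    return np.c_[cx+f*c[:,0]/-c[:,2], cy-f*c[:,1]/-c[:,2]]
def back(p,uv,z):
    f,cx,cy=K(p); V=p["view"]; o=-V[:3,:3].T@V[:3,3]
    d=V[:3,:3].T@np.array([(uv[0]-cx)/f,-(uv[1]-cy)/f,-1]); return o+d*(z-o[2])/d[2]
def rot(o): w,x,y,z=o["eef_rot"]; return R.from_quat([x,y,z,w])
E
python3 - <<'E'
from h import *
p=ctrl.camera_params("top")
for n,uv,z in (("rack",(320,221),0),("toolTop",(320,214),.14),("trayL_top",(236,132),.143),("tray_tr",(257,130),.143),("tray_bl",(244,213),.143),("tray_br",(265,210),.143),("blister",(262,253),0),("roll",(192,219),.05),("dvial",(318,170),.06)): print(n,back(p,uv,z).round(3))
o=ctrl.get_obs(); p=ctrl.camera_params("wrist"); V=p["view"]; c=-V[:3,:3].T@V[:3,3]
print("cam in tcp",rot(o).inv().apply(c-o["eef_pos"]), rot(o).inv().apply(-V[2,:3]),rot(o).as_matrix().round(3))
E
```

```text
rack [ 0.475 -0.241  0.   ]
toolTop [ 0.485 -0.22   0.14 ]
trayL_top [0.772 0.054 0.143]
tray_tr [ 0.778 -0.018  0.143]
tray_bl [0.493 0.032 0.143]
tray_br [ 0.502 -0.038  0.143]
blister [ 0.364 -0.028  0.   ]
roll [0.487 0.217 0.05 ]
dvial [ 0.651 -0.233  0.06 ]
cam in tcp [ 0.06710026 -0.00027668 -0.14291803] [-0.27054716  0.00123857  0.96270593] [[ 0.963  0.27  -0.   ]
 [ 0.27  -0.963  0.001]
 [ 0.    -0.001 -1.   ]]
```

Run:
```python
from h import *
i=cv2.imread("pics/top0.png"); c=i[110:280,200:360]; cv2.imwrite("pics/top0c.png",cv2.resize(c,None,fx=3.5,fy=3.5,interpolation=cv2.INTER_CUBIC))
```

```text
(no output)
```

Units first: shifts go in shares of 0.8 m and turns go in shares of 2 rad. So 0.456 m / 0.8 = 0.57, -0.239 m / 0.8 = -0.2988.

```bash
echo '[{"x":0.57,"y":-0.2988,"z":-0.0875,"jaw":1},{"x":0.57,"y":-0.2988,"z":-0.0875,"jaw":1},{"x":0.57,"y":-0.2988,"z":-0.0875,"jaw":1},{"x":0.57,"y":-0.2988,"z":-0.0875,"jaw":1},{"x":0.57,"y":-0.2988,"z":-0.0875,"jaw":1},{"x":0.57,"y":-0.2988,"z":-0.0875,"jaw":1},{"x":0.57,"y":-0.2988,"z":-0.0875,"jaw":1},{"x":0.57,"y":-0.2988,"z":-0.0875,"jaw":1},{"x":0.57,"y":-0.2988,"z":-0.0875,"jaw":1},{"x":0.57,"y":-0.2988,"z":-0.0875,"jaw":1}]' > next.json && python3 jog.py next.json
python3 - <<'E'
from h import *
import pickle
for k in range(1):
    o=ctrl.get_obs(); p=ctrl.camera_params("wrist"); i=ctrl.camera("wrist")
    pickle.dump((o,p,i),open("w1.pkl","wb")); cv2.imwrite("pics/w1.png",cv2.resize(i,(800,600),interpolation=cv2.INTER_CUBIC)); print(o["q"],o["time_s"],o["dq"])
E
```

```text
time_s: 1.4
eef_pos: [0.5302, -0.1994, 0.3009]
eef_rot: [-0.0, 0.99, 0.138, -0.0]
wrist_force: [-0.2, -0.1, 0.2]
opening: 0.998
grasp_force: 0.0
[-5.69021489e-01  1.11996623e-01  1.54410393e+00 -3.57061523e-04
  1.48615868e+00  7.25644613e-01] 1.4 [-0.04842297 -0.00831192  0.02381603 -0.01105684  0.00278881 -0.01419437]
```

View pics/w1.png

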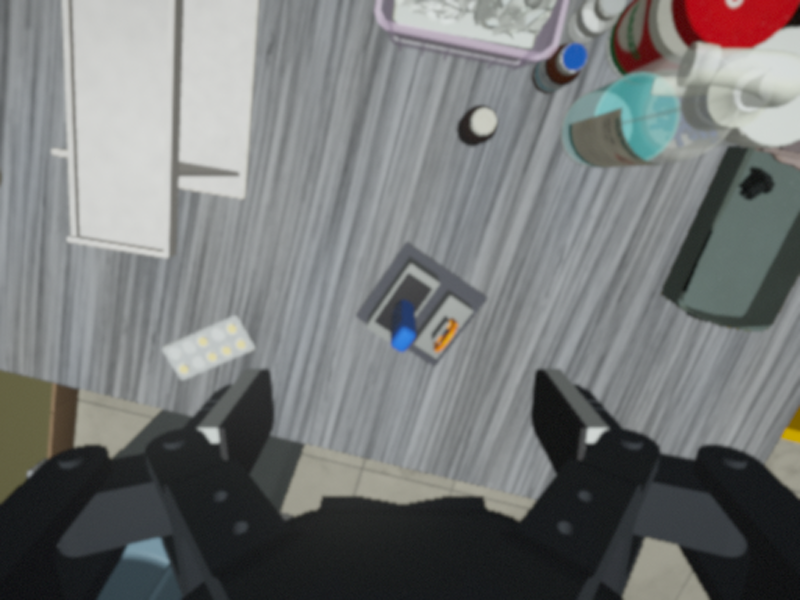

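The wrist picture (800x600) shows the rack plate corners at (408,243), (486,297), (435,363) and (359,315). The blue handle top is at (402,340) and the orange clip at (445,334). The tray's near edge runs from (68,240) to (170,257), and the blister pack is at (209,347).

```bash
cat >> h.py <<'E'
def ang(v): return np.degrees(np.arctan2(v[1],v[0]))
E
python3 - <<'E'
from h import *
import pickle
o,p,i=pickle.load(open("w1.pkl","rb")); s=1.5625
for z in (0,.006):
    c=[back(p,np.array(u)/s,z) for u in ((408,243),(486,297),(435,363),(359,315))]
    print(z,np.mean(c,0).round(4),"yaw y:",ang(c[0]-c[1]),ang(c[3]-c[2]),"x:",ang(c[0]-c[3]),ang(c[1]-c[2]),[np.linalg.norm(c[k]-c[k-1]).round(4) for k in range(4)])
print("tool top",back(p,np.array((402,340))/s,.141))
c=[back(p,np.array(u)/s,.143) for u in ((68,240),(170,257))]; print(c,ang(c[1]-c[0]),np.linalg.norm(c[1]-c[0]))
print(rot(o).as_matrix().round(4))
E
```

```text
0 [ 0.474  -0.2378  0.    ] yaw y: 71.15015445628757 71.81345405225817 x: -18.197087103806883 -18.88235859792122 [np.float64(0.0932), np.float64(0.1006), np.float64(0.092), np.float64(0.0995)]
0.006 [ 0.4757 -0.2371  0.006 ] yaw y: 71.15015445628757 71.81345405225821 x: -18.197087103806886 -18.882358597921225 [np.float64(0.0919), np.float64(0.0993), np.float64(0.0908), np.float64(0.0982)]
tool top [ 0.48285656 -0.21297411  0.141     ]
[array([0.4916126 , 0.02942029, 0.143     ]), array([ 0.4989325 , -0.03994022,  0.143     ])] -83.9756449108062 0.0697456943757901
[[ 9.621e-01  2.727e-01 -8.000e-04]
 [ 2.727e-01 -9.621e-01  1.000e-04]
 [-7.000e-04 -3.000e-04 -1.000e+00]]
```

Scaled: 0.105 m / 0.8 = 0.1313, 0.001 m / 0.8 = 0.0013, 0.599 rad / 2 = 0.2995.

```bash
echo '[{"x":-0.0625,"y":0.0013,"z":0.1313,"wz":0.2995,"jaw":1},{"x":-0.0625,"y":0.0013,"z":0.1313,"wz":0.2995,"jaw":1},{"x":-0.0625,"y":0.0013,"z":0.1313,"wz":0.2995,"jaw":1},{"x":-0.0625,"y":0.0013,"z":0.1313,"wz":0.2995,"jaw":1},{"x":-0.0625,"y":0.0013,"z":0.1313,"wz":0.2995,"jaw":1}]' > next.json && python3 jog.py next.json
python3 - <<'E'
from h import *
import pickle
o=ctrl.get_obs(); p=ctrl.camera_params("wrist"); i=ctrl.camera("wrist")
pickle.dump((o,p,i),open("w2.pkl","wb")); cv2.imwrite("pics/w2.png",cv2.resize(i,(800,600),interpolation=cv2.INTER_CUBIC)); print(o["q"],o["time_s"])
E
```

```text
time_s: 2.08
eef_pos: [0.482, -0.2159, 0.1971]
eef_rot: [0.0, 0.987, -0.161, 0.001]
wrist_force: [-0.3, 0.3, 1.5]
opening: 1.002
grasp_force: 0.0
[-6.46007612e-01  1.09176088e-01  1.76010669e+00 -2.06264030e-04
  1.27079579e+00  1.24871571e+00] 2.075
```

View pics/w2.png

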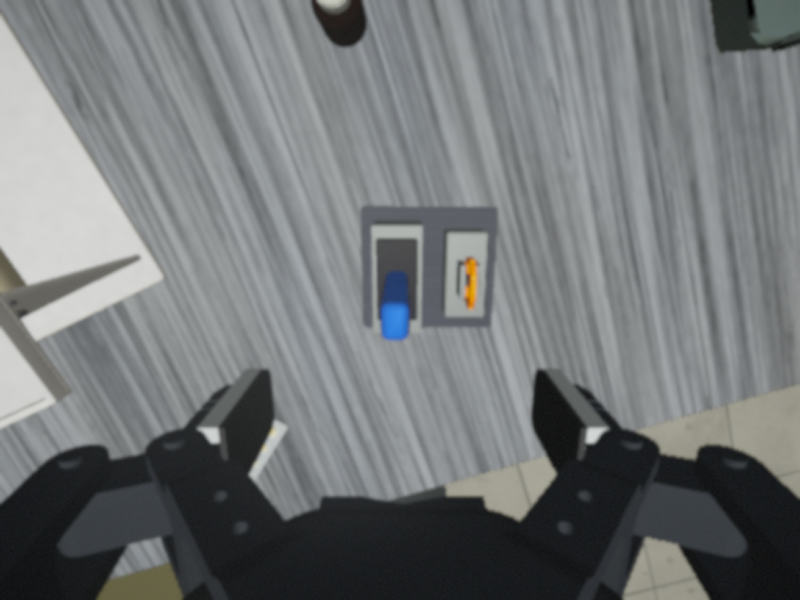

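The picture shows the rack square to the gripper. Its plate corners are (362,206), (497,207), (490,327) and (364,327), the handle's top face is centred at about (395,321), and the clip top runs from (472,258) to (470,308).

Run:
```python
from h import *
import pickle
o,p,i=pickle.load(open("w2.pkl","rb")); s=1.5625
for z in (0.006,):
    c=[back(p,np.array(u)/s,z) for u in ((362,206),(497,207),(490,327),(364,327))]
    print(z,np.mean(c,0).round(4),"yaw y:",ang(c[0]-c[1]),ang(c[3]-c[2]),"x:",ang(c[0]-c[3]),ang(c[1]-c[2]),[np.linalg.norm(c[k]-c[k-1]).round(4) for k in range(4)])
print("tool top",back(p,np.array((395,321))/s,.141))
c=[back(p,np.array(u)/s,.065) for u in ((472,258),(470,308))]; print(np.mean(c,0),ang(c[0]-c[1]),np.linalg.norm(c[0]-c[1]))
M=rot(o).as_matrix(); print(M.round(4), ang(-M[:,1]))
# blue top face by colour
hsv=cv2.cvtColor(i,cv2.COLOR_BGR2HSV); m=cv2.inRange(hsv,(95,120,150),(125,255,255)); n,l,st,ct=cv2.connectedComponentsWithStats(m); print(st[1:][st[1:,4]>20],ct[1:][st[1:,4]>20])
k=1+np.argmax(st[1:,4]); print(cv2.minAreaRect(np.argwhere(l==k)[:,::-1].astype(np.float32)),back(p,ct[k],.141))
m=cv2.inRange(hsv,(5,150,150),(22,255,255)); n,l,st,ct=cv2.connectedComponentsWithStats(m);k=1+np.argmax(st[1:,4]);print(st[k],cv2.minAreaRect(np.argwhere(l==k)[:,::-1].astype(np.float32)),back(p,ct[k],.065))
```

```text
0.006 [ 0.4739 -0.236   0.006 ] yaw y: 71.03985332470953 71.42645001580273 x: -18.986759190485778 -18.591295981852547 [np.float64(0.0961), np.float64(0.1016), np.float64(0.0954), np.float64(0.1022)]
tool top [ 0.48357179 -0.213781    0.141     ]
[ 0.46861835 -0.25973551  0.065     ] -18.331099069224685 0.03337140277189548
[[ 9.480e-01 -3.182e-01  1.100e-03]
 [-3.182e-01 -9.480e-01 -1.100e-03]
 [ 1.400e-03  7.000e-04 -1.000e+00]] 71.44380779631626
[[244 194  18  24 374]] [[252.17112299 204.97593583]]
((252.5, 205.5), (17.0, 23.0), 0.0) [ 0.48407024 -0.21345095  0.141     ]
[298 166   7  31 150] ((301.0, 181.0), (30.0, 6.0), 90.0) [ 0.46962495 -0.25968507  0.065     ]
```

Scaled: 0.113 m / 0.8 = 0.1413, 0.06 m / 0.8 = 0.075.

```bash
echo '[{"y":-0.0025,"z":0.075,"jaw":1},{"y":-0.0025,"z":0.1413,"jaw":1},{"y":-0.0025,"z":0.1413,"jaw":1},{"y":-0.0025,"z":0.1413,"jaw":1}]' > next.json && python3 jog.py next.json; echo '[{"jaw":0},{"jaw":0},{"jaw":0},{"jaw":0},{"jaw":0},{"jaw":0}]' > next.json && python3 jog.py next.json
python3 - <<'E'
from h import *
o=ctrl.get_obs(); M=rot(o).as_matrix(); print(o["eef_pos"],ang(-M[:,1]),o["opening"],M[:,2])
E
```

```text
time_s: 2.62
eef_pos: [0.484, -0.2137, 0.0854]
eef_rot: [0.001, 0.987, -0.161, 0.001]
wrist_force: [0.0, 0.8, -0.4]
opening: 1.0
grasp_force: 0.0
time_s: 3.38
eef_pos: [0.4829, -0.213, 0.0837]
eef_rot: [0.0, 0.987, -0.162, 0.0]
wrist_force: [-0.5, 0.2, 4.8]
opening: 0.154
grasp_force: 59.8
[ 0.48288126 -0.21301184  0.08365173] 71.36700040889252 0.15396403413087778 [ 4.22496585e-04 -3.98725125e-04 -9.99999831e-01]
```

Scaled: -0.08 m / 0.8 = -0.1, 0.05 m / 0.8 = 0.0625.

```bash
echo '[{"z":-0.05,"jaw":0},{"z":-0.1,"jaw":0},{"z":-0.1,"jaw":0},{"y":0.0625,"z":-0.1,"jaw":0},{"y":0.0625,"z":-0.1,"jaw":0},{"y":0.0625,"z":-0.1,"jaw":0}]' > next.json && python3 jog.py next.json
python3 - <<'E'
from h import *
import pickle
o=ctrl.get_obs(); p=ctrl.camera_params("wrist"); i=ctrl.camera("wrist")
pickle.dump((o,p,i),open("w3.pkl","wb")); cv2.imwrite("pics/w3.png",cv2.resize(i[110:320,110:390],(800,600),interpolation=cv2.INTER_CUBIC)); print(o["eef_pos"],o["time_s"],o["wrist_force"],o["grasp_force"],o["opening"])
E
```

```text
time_s: 4.12
eef_pos: [0.4659, -0.2594, 0.1618]
eef_rot: [-0.001, 0.987, -0.162, -0.001]
wrist_force: [0.4, 0.3, -2.5]
opening: 0.155
grasp_force: 59.4
[ 0.46588072 -0.25942128  0.16180232] 4.125 [ 0.44707472  0.25005736 -2.46180084] 59.35677766799927 0.15481781290485566
```

View pics/w3.png

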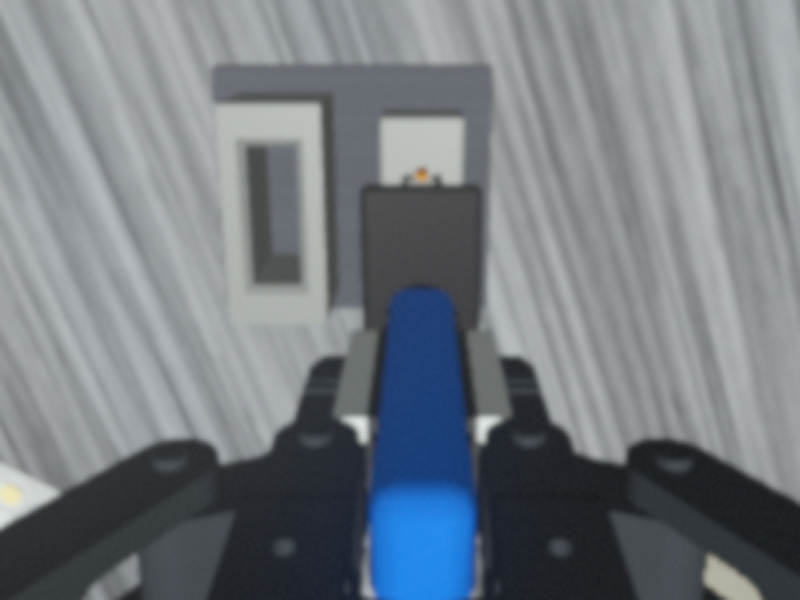

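The clip (421,173) lines up with the guard's and handle's middle (422), so the tool is in line and can go down.

Scaled: 0.04 m / 0.8 = 0.05, 0.037 m / 0.8 = 0.0463.

```bash
echo '[{"z":0.0188,"jaw":0},{"z":0.0313,"jaw":0},{"z":0.04,"jaw":0},{"z":0.0463,"jaw":0},{"z":0.05,"jaw":0},{"z":0.05,"jaw":0}]' > next.json && python3 jog.py next.json
python3 - <<'E'
from h import *
o=ctrl.get_obs();print(o["eef_pos"],o["wrist_force"],o["torque"])
E
```

```text
time_s: 4.92
eef_pos: [0.4668, -0.2602, 0.1232]
eef_rot: [0.0, 0.987, -0.162, 0.0]
wrist_force: [1.0, 0.4, -1.6]
opening: 0.157
grasp_force: 59.4
[ 0.46683158 -0.26022881  0.12321594] [ 0.97571698  0.38154285 -1.62997393] [-0.01103071 -0.02672764 -0.02072447]
```

Scaled: 0.004 m / 0.8 = 0.005, 0.003 m / 0.8 = 0.0038.

```bash
echo '[{"z":0.0025,"jaw":0},{"z":0.0038,"jaw":0},{"z":0.005,"jaw":0},{"z":0.005,"jaw":0}]' > next.json && python3 jog.py next.json
```

```text
time_s: 5.42
eef_pos: [0.4669, -0.2605, 0.1198]
eef_rot: [0.0, 0.987, -0.162, 0.0]
wrist_force: [-2.0, -0.3, 4.2]
opening: 0.159
grasp_force: 60.2
```

Scaled: 0.002 m / 0.8 = 0.0025.

```bash
echo '[{"z":0.0025,"jaw":0},{"z":0.0025,"jaw":0},{"z":0.0025,"jaw":0}]' > next.json && python3 jog.py next.json;  echo '[{"z":0.0025,"jaw":0},{"z":0.0025,"jaw":0},{"z":0.0025,"jaw":0}]' > next.json && python3 jog.py next.json
```

```text
time_s: 5.8
eef_pos: [0.4672, -0.2609, 0.119]
eef_rot: [0.001, 0.987, -0.162, 0.001]
wrist_force: [-4.0, 1.2, 12.2]
opening: 0.157
grasp_force: 61.5
time_s: 6.18
eef_pos: [0.4682, -0.2624, 0.1183]
eef_rot: [0.002, 0.987, -0.162, 0.002]
wrist_force: [-3.7, -1.5, 16.1]
opening: 0.158
grasp_force: 61.9
```

Scaled: -0.17 m / 0.8 = -0.2125, -0.14 m / 0.8 = -0.175.

```bash
echo '[{"z":-0.05,"jaw":0},{"z":-0.1125,"jaw":0},{"z":-0.175,"jaw":0},{"z":-0.2125,"jaw":0},{"z":-0.2125,"jaw":0}]' > next.json && python3 jog.py next.json
python3 - <<'E'
from h import *
import pickle
o=ctrl.get_obs(); p=ctrl.camera_params("wrist"); i=ctrl.camera("wrist")
pickle.dump((o,p,i),open("w4.pkl","wb")); cv2.imwrite("pics/w4.png",cv2.resize(i[0:384,80:430],(730,800))[:600]); print(o["eef_pos"],o["q"],o["time_s"],o["wrist_force"])
E
```

```text
time_s: 6.8
eef_pos: [0.4678, -0.261, 0.2876]
eef_rot: [0.001, 0.987, -0.162, 0.002]
wrist_force: [-0.2, 0.2, -1.8]
opening: 0.156
grasp_force: 59.5
[ 0.46779881 -0.26101665  0.2876021 ] [-7.30754306e-01  4.51518068e-02  1.64200804e+00  1.64612610e-04
  1.44912005e+00  1.16512247e+00] 6.8 [-0.19897225  0.17572011 -1.80217402]
```

View pics/w4.png

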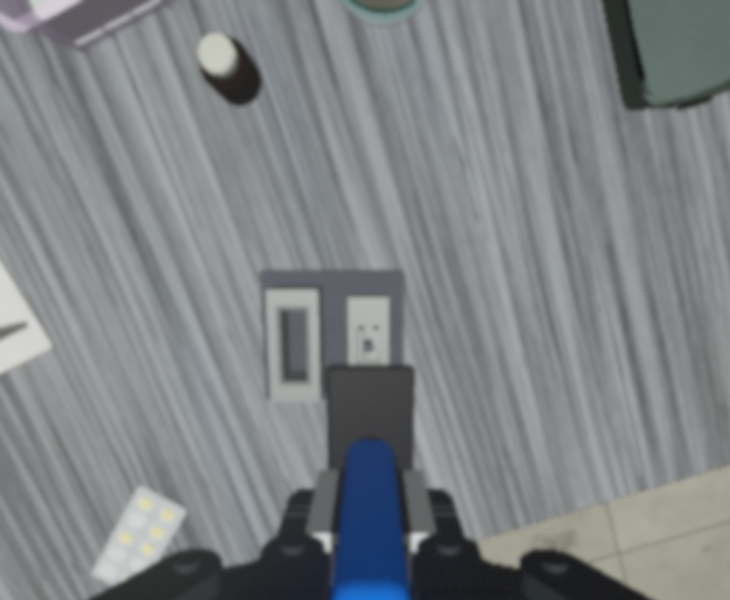

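The stand at (368,340) is now empty, so the clip went up in the fork. Next I turn towards the dispenser for a clear look.

Scaled: -0.175 m / 0.8 = -0.2188, -0.012 m / 0.8 = -0.015, -1.85 rad / 2 = -0.925.

```bash
echo '[{"x":0.0213,"y":-0.2188,"z":-0.015,"wz":-0.925,"jaw":0},{"x":0.0213,"y":-0.2188,"z":-0.015,"wz":-0.925,"jaw":0},{"x":0.0213,"y":-0.2188,"z":-0.015,"wz":-0.925,"jaw":0},{"x":0.0213,"y":-0.2188,"z":-0.015,"wz":-0.925,"jaw":0},{"x":0.0213,"y":-0.2188,"z":-0.015,"wz":-0.925,"jaw":0},{"x":0.0213,"y":-0.2188,"z":-0.015,"wz":-0.925,"jaw":0},{"x":0.0213,"y":-0.2188,"z":-0.015,"wz":-0.925,"jaw":0},{"x":0.0213,"y":-0.2188,"z":-0.015,"wz":-0.925,"jaw":0},{"x":0.0213,"y":-0.2188,"z":-0.015,"wz":-0.925,"jaw":0},{"x":0.0213,"y":-0.2188,"z":-0.015,"wz":-0.925,"jaw":0}]' > next.json && python3 jog.py next.json
python3 - <<'E'
from h import *
import pickle
o=ctrl.get_obs(); p=ctrl.camera_params("wrist"); i=ctrl.camera("wrist")
pickle.dump((o,p,i),open("w5.pkl","wb")); cv2.imwrite("pics/w5.png",cv2.resize(i,(800,600),interpolation=cv2.INTER_CUBIC)); print(o["eef_pos"],o["q"],o["time_s"],o["wrist_force"])
E
```

```text
time_s: 8.1
eef_pos: [0.5376, -0.0993, 0.294]
eef_rot: [-0.002, 0.721, 0.693, -0.001]
wrist_force: [-0.9, -0.4, -1.5]
opening: 0.157
grasp_force: 59.6
[ 0.53757257 -0.0992973   0.29403041] [-3.99894678e-01  7.37079283e-02  1.59916780e+00  8.04211597e-05
  1.47361170e+00 -3.59450431e-01] 8.1 [-0.92765524 -0.44360124 -1.51039546]
```

View pics/w5.png

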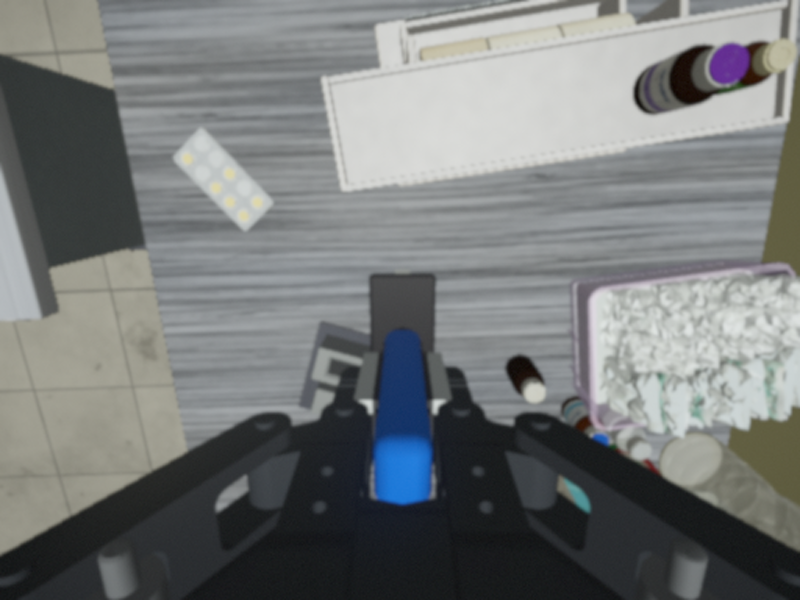

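The tray's corners are clear here: front-near (323,78), back-near (342,190), back-far (787,122) and front-far (785,3). The vials stand at the far end of it.

```bash
cat >> h.py <<'E'
def grasp_pose(D,lean,off,gz=.0757):
    "TCP pose putting the tool origin at groove + off along the tool axis"
    x,y,a=D; Rz=R.from_euler('z',a); g=np.array([x,y,0])+Rz.apply([0,-.105,.068])
    zt=Rz.apply([-np.sin(lean),0,np.cos(lean)]); yt=Rz.apply([0,1,0])
    Rt=R.from_matrix(np.c_[np.cross(yt,-zt),yt,-zt]); return g+zt*(off+gz),Rt
def delta(o,pos,Rt):
    r=rot(o).inv(); return np.r_[r.apply(pos-o["eef_pos"]),(r*Rt).as_rotvec()].round(4)
E
python3 - <<'E'
from h import *
import pickle
from scipy.optimize import least_squares
s=1.5625
C=np.array([(2,-143),(72,-143),(72,143),(2,143)])/1e3
def pts(D,idx): return np.c_[[np.r_[np.array(D[:2])+R.from_euler('z',D[2]).as_matrix()[:2,:2]@C[k],.143] for k in idx]]
obs=[("w5",[0,1,2,3],[(323,78),(342,190),(787,122),(785,3)]),("w1",[0,1],[(68,240),(170,257)])]
P={n:pickle.load(open(n+".pkl","rb"))[1] for n in("w1","w5")}
f=lambda D,ob: np.ravel(np.concatenate([proj(P[n],pts(D,i))-np.array(u)/s for n,i,u in ob]))
for ob in (obs,obs[:1],obs[1:]):
    r=least_squares(f,[.633,.044,np.radians(-85)],args=(ob,)); print(r.x,np.degrees(r.x[2]),r.fun.round(1))
    if ob is obs: np.save("D.npy",r.x)
D=np.load("D.npy"); o=ctrl.get_obs()
for off in (.12,.03,0): 
    pos,Rt=grasp_pose(D,np.radians(40),off); print(off,pos,delta(o,pos,Rt))
pos,Rt=grasp_pose(D,0,-.0757); print("groove",pos)
E
```

```text
[ 0.63132938  0.0469683  -1.46484759] -83.92958462548188 [-2.9 -0.1 -1.7  2.4 -0.4  2.4  7.7 -2.4 -0.6  1.9 -0.4  1.9]
[ 0.6305277   0.04704231 -1.464759  ] -83.92450891437628 [-3.7 -0.1 -2.4  2.4 -1.2  2.4  6.9 -2.4]
[ 0.63356262  0.04663046 -1.46501132] -83.9389654194802 [-0.1  0.   0.1  0. ]
0.12 [0.51361541 0.16095265 0.2179149 ] [ 0.2591 -0.0326  0.0768 -0.0532 -0.6991 -0.1331]
0.03 [0.51973317 0.10342615 0.1489709 ] [ 0.2017 -0.0242  0.1456 -0.0532 -0.6991 -0.1331]
0 [0.52177243 0.08425066 0.12598956] [ 0.1826 -0.0214  0.1685 -0.0532 -0.6991 -0.1331]
groove [0.52691815 0.03586448 0.068     ]
```

Scaled: 0.25 m / 0.8 = 0.3125, -0.094 m / 0.8 = -0.1175, -0.699 rad / 2 = -0.3495.

```bash
echo '[{"x":0.3125,"y":-0.1175,"wx":-0.0265,"wy":-0.3495,"wz":-0.0665,"jaw":0},{"x":0.3125,"y":-0.1175,"wx":-0.0265,"wy":-0.3495,"wz":-0.0665,"jaw":0},{"x":0.3125,"y":-0.1175,"wx":-0.0265,"wy":-0.3495,"wz":-0.0665,"jaw":0},{"x":0.3125,"y":-0.1175,"wx":-0.0265,"wy":-0.3495,"wz":-0.0665,"jaw":0},{"x":0.3125,"y":-0.1175,"wx":-0.0265,"wy":-0.3495,"wz":-0.0665,"jaw":0},{"x":0.3125,"y":-0.1175,"wx":-0.0265,"wy":-0.3495,"wz":-0.0665,"jaw":0},{"x":0.3125,"y":-0.1175,"z":0.05,"wx":-0.0265,"wy":-0.3495,"wz":-0.0665,"jaw":0},{"x":0.3125,"y":-0.1175,"z":0.095,"wx":-0.0265,"wy":-0.3495,"wz":-0.0665,"jaw":0},{"x":0.3125,"y":-0.1175,"z":0.095,"wx":-0.0265,"wy":-0.3495,"wz":-0.0665,"jaw":0}]' > next.json && python3 jog.py next.json
python3 - <<'E'
from h import *
import pickle
o=ctrl.get_obs(); p=ctrl.camera_params("wrist"); i=ctrl.camera("wrist")
pickle.dump((o,p,i),open("w6.pkl","wb")); cv2.imwrite("pics/w6.png",cv2.resize(i,(800,600),interpolation=cv2.INTER_CUBIC)); print(o["eef_pos"],o["q"],o["time_s"],o["wrist_force"])
g=grasp_pose(np.load("D.npy"),0,-.0757)[0]; print(proj(p,g)*1.5625)
E
```

```text
time_s: 9.28
eef_pos: [0.4553, 0.1511, 0.2188]
eef_rot: [0.253, 0.634, 0.693, -0.232]
wrist_force: [0.0, -0.6, -1.3]
opening: 0.158
grasp_force: 59.5
[0.4552621  0.15107878 0.21879578] [ 0.47316901  0.25068889  1.71213098 -0.64304094  1.50333959  0.5368812 ] 9.275 [ 0.00367058 -0.62524672 -1.33555027]
[[482.01415467 261.04652113]]
```

View pics/w6.png

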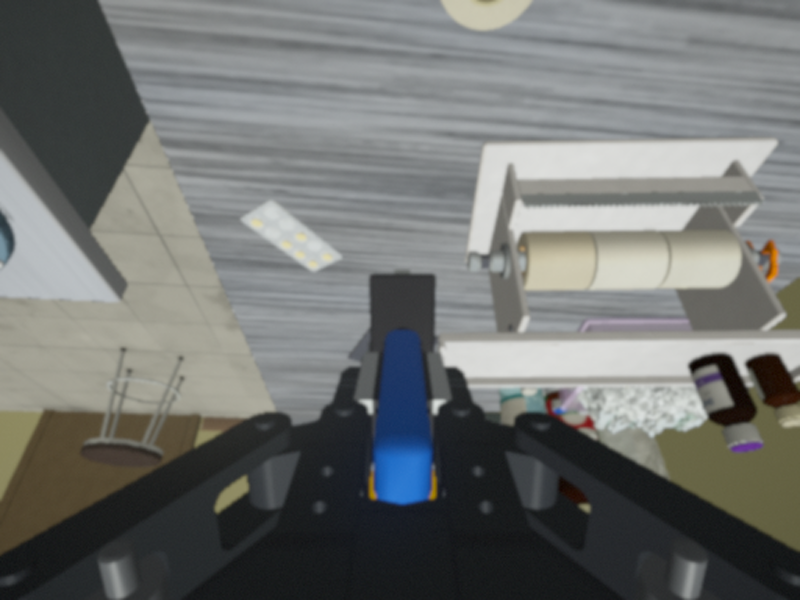

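The spindle, with its bare end at about (468–510,262), is in plain view; the predicted groove is at (482,261). I enlarge that part.

Run:
```python
from h import *
import pickle
o,p,i=pickle.load(open("w6.pkl","rb"))
c=i[150:185,290:346]; cv2.imwrite("pics/w6c.png",cv2.resize(c,None,fx=14,fy=14,interpolation=cv2.INTER_CUBIC))
print(cv2.cvtColor(i,cv2.COLOR_BGR2GRAY)[160:174,296:340])
```

```text
[[158 157 165 179 185 184 184 185 188 196 205 210 213 213 213 206 186 149
  113 104 104 103 102  98  89  81  79  83  91  98 109 127 141 145 135 120
  118 131 137 130 116 118 140 162]
 [152 152 158 164 159 150 149 149 154 168 184 196 201 202 200 193 171 132
  106 103 107 106 107 105 102  94  86  87  97 101 108 125 141 145 140 128
  120 123 125 118 113 118 142 165]
 [146 147 153 152 136 125 126 125 128 136 151 162 166 166 165 158 139 112
  104 109 115 116 116 116 114 107  95  91  99 105 111 124 139 146 145 137
  129 126 124 120 113 120 144 167]
 [146 147 149 143 127 124 129 129 127 126 126 124 116 113 112 106  99  96
  107 117 127 130 131 131 128 122 108  97 106 111 113 123 137 146 149 144
  140 138 138 132 123 124 145 169]
 [149 151 150 137 125 133 141 142 139 136 129 115  95  83  81  81  85  96
  115 131 141 146 146 147 146 138 120 107 113 117 116 121 135 145 148 147
  148 153 154 147 134 128 148 172]
 [148 153 153 136 128 142 154 156 153 149 140 126 103  89  85  86  90 105
  124 142 155 161 162 162 159 152 131 114 118 122 120 120 132 143 149 150
  156 165 168 161 145 133 150 175]
 [
[... 762 characters left out ...]
2 172 172 167 152 124 107 104 106 115 138
  158 169 172 172 174 172 170 161 140 131 144 146 134 120 119 133 144 150
  156 166 173 165 145 137 161 185]
 [161 160 153 143 147 163 171 172 172 170 164 151 132 122 123 123 127 141
  159 168 170 171 171 171 168 156 134 131 148 149 136 120 119 130 141 148
  154 163 169 162 141 137 163 187]
 [156 157 153 147 151 163 169 170 170 165 161 154 144 141 141 139 136 139
  153 162 166 165 165 164 160 147 125 131 150 151 136 118 114 127 141 148
  153 159 161 152 135 138 165 188]
 [147 148 148 146 149 156 160 161 160 158 154 148 146 145 145 143 135 130
  136 146 150 150 148 146 139 126 116 131 151 150 134 116 113 124 138 147
  151 150 145 134 127 139 167 190]]
```

View pics/w6c.png

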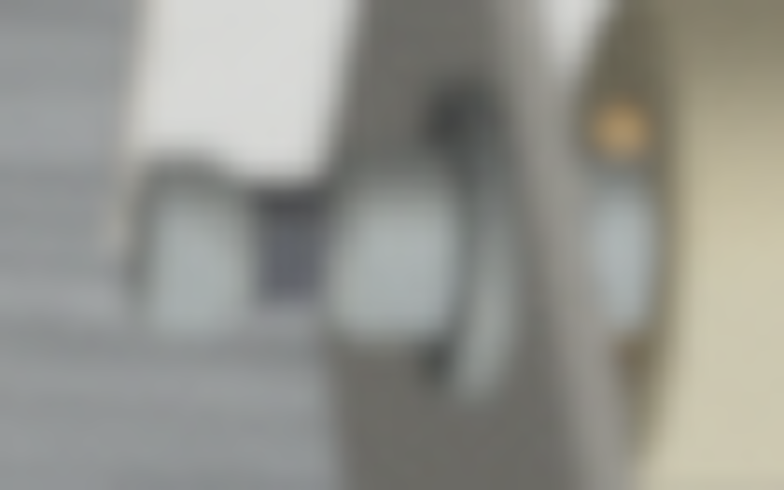

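The dark groove is centred at raw pixel (310.0,167.1). With its near surface allowed for, that is under 1 mm inboard of the prediction. I correct the pose and compute the approach.

Run:
```python
from h import *
import pickle
o6,p,i=pickle.load(open("w6.pkl","rb")); D=np.load("D.npy"); V=p["view"]; cam=-V[:3,:3].T@V[:3,3]
g=grasp_pose(D,0,-.0757)[0]; yd=R.from_euler('z',D[2]).apply([0,1,0])
t=cam-g; t-=yd*(t@yd); t/=np.linalg.norm(t)
for s in (0,.001,.002): print(s,proj(p,g+yd*s+t*.006), proj(p,[g+yd*(s-.0125)+t*.008,g+yd*(s+.0135)]).round(1).tolist())
D2=np.r_[D[:2]+.0008*yd[:2],D[2]]; np.save("D2.npy",D2); o=ctrl.get_obs()
for off in (.12,.03,0): print(off,delta(o,*grasp_pose(D2,np.radians(40),off)))
```

```text
0 [[309.33562914 167.06170993]] [[299.1, 167.2], [319.6, 167.0]]
0.001 [[310.16947641 167.05376753]] [[300.0, 167.2], [320.4, 167.0]]
0.002 [[311.00339452 167.04582446]] [[300.8, 167.1], [321.2, 166.9]]
0.12 [ 0.0051  0.0585 -0.0001 -0.0085  0.0031 -0.0137]
0.03 [ 0.0053  0.0593  0.0899 -0.0085  0.0031 -0.0137]
0 [ 0.0054  0.0596  0.1199 -0.0085  0.0031 -0.0137]
```

Units first: shifts go in shares of 0.8 m and turns go in shares of 2 rad. So 0.085 m / 0.8 = 0.1063, 0.07 m / 0.8 = 0.0875, -0.014 rad / 2 = -0.007.

```bash
echo '[{"x":0.0063,"y":0.0731,"wx":-0.004,"wy":0.0015,"wz":-0.007,"jaw":0},{"x":0.0063,"y":0.0731,"wx":-0.004,"wy":0.0015,"wz":-0.007,"jaw":0},{"x":0.0063,"y":0.0738,"z":0.05,"wx":-0.004,"wy":0.0015,"wz":-0.007,"jaw":0},{"x":0.0063,"y":0.0738,"z":0.0875,"wx":-0.004,"wy":0.0015,"wz":-0.007,"jaw":0},{"x":0.0063,"y":0.0738,"z":0.1063,"wx":-0.004,"wy":0.0015,"wz":-0.007,"jaw":0},{"x":0.0063,"y":0.0738,"z":0.1063,"wx":-0.004,"wy":0.0015,"wz":-0.007,"jaw":0},{"x":0.0063,"y":0.0738,"z":0.1063,"wx":-0.004,"wy":0.0015,"wz":-0.007,"jaw":0}]' > next.json && python3 jog.py next.json
python3 - <<'E'
from h import *
import pickle
D2=np.load("D2.npy"); o=ctrl.get_obs(); print(o["time_s"],o["wrist_force"],o["torque"])
for off in (.03,0): print(off,delta(o,*grasp_pose(D2,np.radians(40),off)))
p=ctrl.camera_params("wrist"); i=ctrl.camera("wrist")
a=i[100:330,150:420]; b=ctrl.camera("scene")[150:240,200:310]
cv2.imwrite("pics/w7.png",np.hstack([cv2.resize(a,(405,345)),cv2.resize(b,(395,345),interpolation=cv2.INTER_CUBIC)]))
E
```

```text
time_s: 10.2
eef_pos: [0.521, 0.1097, 0.1549]
eef_rot: [0.256, 0.628, 0.7, -0.227]
wrist_force: [-0.3, -0.0, -1.8]
opening: 0.155
grasp_force: 59.9
10.2 [-0.30819934 -0.01919614 -1.75190078] [ 0.43041219  0.05840836 -0.03108579]
0.03 [-0.0009 -0.0012  0.0084  0.0055 -0.0012  0.0008]
0 [-0.0009 -0.0013  0.0384  0.0055 -0.0012  0.0008]
```

View pics/w7.png

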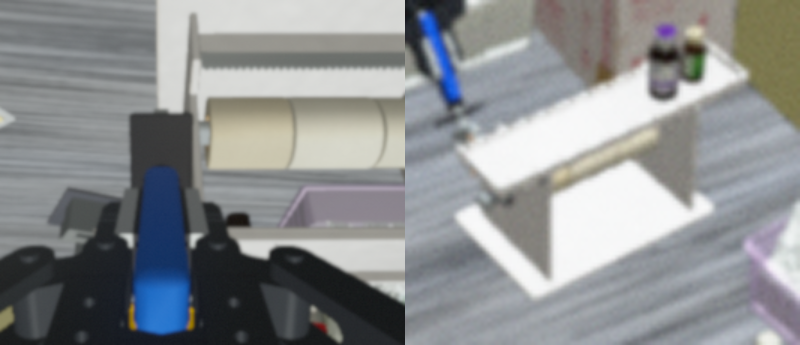

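The left half shows the guard lined up just outboard of the cheek. The right half shows the tool leaning in front of the tray edge, clear of it. Now the approach and the push.

```bash
cat > st.py <<'E'
from h import *
o=ctrl.get_obs(); D2=np.load("D2.npy"); r=rot(o).inv()
print(o["time_s"],"to home",delta(o,*grasp_pose(D2,np.radians(40),0)),"F tool",r.apply(o["wrist_force"]).round(1),"T",r.apply(o["torque"]).round(2))
E
echo '[{"x":-0.0013,"y":-0.0013,"z":0.01,"wx":0.0025,"jaw":0},{"x":-0.0013,"y":-0.0013,"z":0.0175,"wx":0.0025,"jaw":0},{"x":-0.0013,"y":-0.0013,"z":0.0225,"wx":0.0025,"jaw":0},{"x":-0.0013,"y":-0.0013,"z":0.0225,"wx":0.0025,"jaw":0}]' > next.json && python3 jog.py next.json >/dev/null; python3 st.py
echo '[{"z":0.0038,"jaw":0},{"z":0.0063,"jaw":0},{"z":0.0063,"jaw":0},{"z":0.0063,"jaw":0}]' > next.json && python3 jog.py next.json >/dev/null; python3 st.py
```

```text
10.8 to home [-0.0006  0.0011  0.0184 -0.0024 -0.0004  0.0027] F tool [1.5 0.3 1.5] T [ 0.01  0.48 -0.  ]
11.3 to home [-0.0005  0.0007  0.014  -0.0013 -0.0007  0.0023] F tool [0.2 0.7 1.7] T [ 0.04  0.49 -0.01]
```

Scaled: 0.004 m / 0.8 = 0.005, 0.002 m / 0.8 = 0.0025.

```bash
echo '[{"y":0.0006,"z":0.0025,"jaw":0},{"y":0.0006,"z":0.005,"jaw":0},{"y":0.0006,"z":0.005,"jaw":0},{"y":0.0006,"z":0.005,"jaw":0}]' > next.json && python3 jog.py next.json >/dev/null; python3 st.py
echo '[{"z":0.0025,"jaw":0},{"z":0.0038,"jaw":0},{"z":0.0038,"jaw":0},{"z":0.0038,"jaw":0}]' > next.json && python3 jog.py next.json >/dev/null; python3 st.py
```

```text
11.8 to home [-0.0005  0.      0.0102 -0.0008 -0.0008  0.0022] F tool [ 1.2  1.1 -2. ] T [-0.13  0.39  0.  ]
12.3 to home [-0.0005  0.      0.0072 -0.0008 -0.0008  0.0022] F tool [ 1.4  1.  -6.6] T [-0.26  0.48  0.02]
```

Scaled: 0.003 m / 0.8 = 0.0038, 0.002 m / 0.8 = 0.0025.

```bash
echo '[{"y":0.0006,"z":0.0025,"jaw":0},{"y":0.0006,"z":0.0038,"jaw":0},{"y":0.0006,"z":0.0038,"jaw":0}]' > next.json && python3 jog.py next.json >/dev/null; python3 st.py
echo '[{"z":0.0025,"jaw":0},{"z":0.0038,"jaw":0},{"z":0.0038,"jaw":0}]' > next.json && python3 jog.py next.json >/dev/null; python3 st.py
```

```text
12.675 to home [-0.0007  0.0006  0.0029 -0.0036 -0.0002  0.0031] F tool [0.6 0.1 3.4] T [-0.15  0.44  0.01]
13.05 to home [-0.0005 -0.0002  0.001  -0.0015 -0.0007  0.0023] F tool [-0.1 -0.4 -1.1] T [ 0.03  0.46 -0.05]
```

Scaled: 0.0015 m / 0.8 = 0.0019.

```bash
echo '[{"z":0.0019,"jaw":0},{"z":0.0019,"jaw":0},{"z":0.0019,"jaw":0}]' > next.json && python3 jog.py next.json >/dev/null; python3 st.py
echo '[{"z":0.0019,"jaw":0},{"z":0.0019,"jaw":0},{"z":0.0019,"jaw":0}]' > next.json && python3 jog.py next.json >/dev/null; python3 st.py
```

```text
13.425 to home [-0.0005 -0.0004 -0.0003 -0.0009 -0.0008  0.0022] F tool [ 1.4  0.1 -3.2] T [0.05 0.41 0.01]
13.8 to home [-0.0004 -0.0009 -0.0007  0.0004 -0.0012  0.0015] F tool [  0.6  -1.9 -11.1] T [0.45 0.45 0.05]
```

```bash
echo '[{"y":-0.0006,"z":0.0015,"jaw":0},{"y":-0.0006,"z":0.0015,"jaw":0},{"y":-0.0006,"z":0.0015,"jaw":0}]' > next.json && python3 jog.py next.json >/dev/null; python3 st.py
echo '[{"y":-0.0006,"z":-0.0038,"jaw":0},{"y":-0.0006,"z":-0.0063,"jaw":0},{"y":-0.0006,"z":-0.0075,"jaw":0}]' > next.json && python3 jog.py next.json >/dev/null; python3 st.py
echo '[{"z":-0.0038,"jaw":0},{"z":-0.0075,"jaw":0},{"z":-0.0125,"jaw":0},{"z":-0.0125,"jaw":0}]' > next.json && python3 jog.py next.json >/dev/null; python3 st.py
```

```text
14.175 to home [-0.0004 -0.0011 -0.0009  0.0022 -0.0017  0.0008] F tool [  1.2  -1.2 -16.5] T [0.5  0.5  0.04]
14.55 to home [-0.0006  0.0013  0.002  -0.0028 -0.0002  0.0029] F tool [0.6 0.5 3.1] T [-0.17  0.42  0.05]
15.05 to home [-0.0005  0.0004  0.0135 -0.0004 -0.0009  0.002 ] F tool [ 0.3 -0.5  1.1] T [0.06 0.42 0.07]
```

Scaled: -0.107 m / 0.8 = -0.1338, -0.06 m / 0.8 = -0.075.

```bash
echo '[{"z":-0.05,"jaw":0},{"z":-0.1,"jaw":0},{"z":-0.1338,"jaw":0},{"y":-0.075,"z":-0.1338,"jaw":0},{"y":-0.075,"z":-0.1338,"jaw":0},{"y":-0.075,"z":-0.1338,"jaw":0}]' > next.json && python3 jog.py next.json >/dev/null
python3 - <<'E'
from h import *
o=ctrl.get_obs(); p=ctrl.camera_params("wrist"); i=ctrl.camera("wrist"); cv2.imwrite("pics/w8.png",i)
D=np.load("D2.npy"); g=grasp_pose(D,0,-.0757)[0]; Rz=R.from_euler('z',D[2]); print(o["time_s"],o["eef_pos"],o["q"].round(2))
print("groove px",proj(p,g), "far",proj(p,g+Rz.apply([0,.21,0])))
hsv=cv2.cvtColor(i,cv2.COLOR_BGR2HSV); m=cv2.inRange(hsv,(5,120,120),(22,255,255)); n,l,st,ct=cv2.connectedComponentsWithStats(m)
for k in range(1,n):
    if st[k,4]>8: print(st[k],ct[k].round(1))
t=np.array([-np.sin(np.radians(40)),0,np.cos(np.radians(40))]); 
print("expected clip corners",proj(p,[g+Rz.apply(t*a+np.array([np.cos(np.radians(40)),0,np.sin(np.radians(40))])*b) for a,b in((.02,0),(-.014,.0),(.008,.017),(.008,-.017))]).round(1))
E
```

```text
15.8 [0.45451161 0.15505896 0.21806001] [ 0.48  0.25  1.72 -0.64  1.49  0.53]
groove px [[306.99585058 170.89292669]] far [[476.41756585 171.27932117]]
[304 158   7  28 137] [307.6 171.9]
[481 161  10  25 124] [487.1 173. ]
[237 305   2  10  11] [237.9 309.2]
[277 304   2  10  11] [277.1 308.3]
expected clip corners [[309.9 174.3]
 [305.1 168.7]
 [307.4 185.8]
 [308.9 158.2]]
```

The clip is home: its blob at (307.6,171.9), rows 158–185, matches the expected corners. Now I take the tool back to the rack.

```bash
cat >> h.py <<'E'
def rackpose(z,a=71.37,xy=(.4829,-.2130)):
    a=np.radians(a); y=-np.array([np.cos(a),np.sin(a),0]); zz=np.array([0,0,-1.]); return np.array([*xy,z]),R.from_matrix(np.c_[np.cross(y,zz),y,zz])
E
python3 - <<'E'
from h import *
o=ctrl.get_obs(); print(rot(o).inv().apply([0,0,.076]).round(4)); p,Rr=rackpose(.29); print(delta(o,p,Rr), np.linalg.norm(delta(o,p,Rr)[3:]))
m=np.array([.46,-.06,.294]); print(delta(o,m,Rr)[:3], ((rot(o).inv()*Rr).as_rotvec()*.5).round(3))
E
```

```text
[-0.0488 -0.0001 -0.0583]
[-0.329  -0.0117  0.1818  0.6932  0.4449  1.9094] 2.079488064404314
[-0.213  -0.0181  0.0795] [0.347 0.222 0.955]
```

Scaled: -0.213 m / 0.8 = -0.2663, 0.08 m / 0.8 = 0.1, 0.95 rad / 2 = 0.475.

```bash
echo '[{"x":-0.0313,"z":-0.0375,"jaw":0},{"x":-0.0613,"z":-0.0725,"jaw":0},{"x":-0.2663,"y":-0.0225,"z":0.1,"wx":0.175,"wy":0.11,"wz":0.475,"jaw":0},{"x":-0.2663,"y":-0.0225,"z":0.1,"wx":0.175,"wy":0.11,"wz":0.475,"jaw":0},{"x":-0.2663,"y":-0.0225,"z":0.1,"wx":0.175,"wy":0.11,"wz":0.475,"jaw":0},{"x":-0.2663,"y":-0.0225,"z":0.1,"wx":0.175,"wy":0.11,"wz":0.475,"jaw":0},{"x":-0.2663,"y":-0.0225,"z":0.1,"wx":0.175,"wy":0.11,"wz":0.475,"jaw":0},{"x":-0.2663,"y":-0.0225,"z":0.1,"wx":0.175,"wy":0.11,"wz":0.475,"jaw":0},{"x":-0.2663,"y":-0.0225,"z":0.1,"wx":0.175,"wy":0.11,"wz":0.475,"jaw":0}]' > next.json && python3 jog.py next.json
python3 - <<'E'
from h import *
o=ctrl.get_obs(); print(o["q"].round(2),delta(o,*rackpose(.22)))
E
```

```text
time_s: 16.98
eef_pos: [0.4603, -0.062, 0.2938]
eef_rot: [0.146, 0.93, 0.31, -0.135]
wrist_force: [-0.1, -0.5, -1.0]
opening: 0.157
grasp_force: 60.1
[-0.13  0.01  1.71 -0.38  1.54  0.83] [-0.0385  0.1156  0.118   0.3474  0.2291  0.9555]
```

Scaled: 0.118 m / 0.8 = 0.1475, 0.116 m / 0.8 = 0.145, 0.955 rad / 2 = 0.4775.

```bash
echo '[{"x":-0.0475,"y":0.145,"z":0.1475,"wx":0.1735,"wy":0.1145,"wz":0.4775,"jaw":0},{"x":-0.0475,"y":0.145,"z":0.1475,"wx":0.1735,"wy":0.1145,"wz":0.4775,"jaw":0},{"x":-0.0475,"y":0.145,"z":0.1475,"wx":0.1735,"wy":0.1145,"wz":0.4775,"jaw":0},{"x":-0.0475,"y":0.145,"z":0.1475,"wx":0.1735,"wy":0.1145,"wz":0.4775,"jaw":0},{"x":-0.0475,"y":0.145,"z":0.1475,"wx":0.1735,"wy":0.1145,"wz":0.4775,"jaw":0},{"x":-0.0475,"y":0.145,"z":0.1475,"wx":0.1735,"wy":0.1145,"wz":0.4775,"jaw":0},{"x":-0.0475,"y":0.145,"z":0.1475,"wx":0.1735,"wy":0.1145,"wz":0.4775,"jaw":0},{"x":-0.0475,"y":0.145,"z":0.1475,"wx":0.1735,"wy":0.1145,"wz":0.4775,"jaw":0}]' > next.json && python3 jog.py next.json
python3 - <<'E'
from h import *
o=ctrl.get_obs(); print(o["q"].round(2),delta(o,*rackpose(.14)))
# where does the pocket appear relative to the tool?  orange-free check: save view
p=ctrl.camera_params("wrist"); i=ctrl.camera("wrist"); cv2.imwrite("pics/w9.png",i)
E
```

```text
time_s: 17.98
eef_pos: [0.4829, -0.2114, 0.2191]
eef_rot: [0.0, 0.987, -0.159, -0.001]
wrist_force: [-0.4, -0.3, -0.2]
opening: 0.153
grasp_force: 60.1
[-0.64  0.09  1.74 -0.    1.32  1.25] [0.0007 0.0014 0.0791 0.0012 0.0018 0.0054]
```

Scaled: 0.08 m / 0.8 = 0.1, 0.05 m / 0.8 = 0.0625, 0.002 rad / 2 = 0.001.

```bash
echo '[{"x":0.0009,"y":0.0018,"z":0.0625,"wx":0.0005,"wy":0.001,"wz":0.0025,"jaw":0},{"x":0.0009,"y":0.0018,"z":0.1,"wx":0.0005,"wy":0.001,"wz":0.0025,"jaw":0},{"x":0.0009,"y":0.0018,"z":0.1,"wx":0.0005,"wy":0.001,"wz":0.0025,"jaw":0},{"x":0.0009,"y":0.0018,"z":0.1,"wx":0.0005,"wy":0.001,"wz":0.0025,"jaw":0}]' > next.json && python3 jog.py next.json
python3 - <<'E'
from h import *
o=ctrl.get_obs(); print(delta(o,*rackpose(.0837)))
E
```

```text
time_s: 18.52
eef_pos: [0.4838, -0.2134, 0.1404]
eef_rot: [0.0, 0.987, -0.163, 0.001]
wrist_force: [0.2, -0.4, -1.7]
opening: 0.158
grasp_force: 60.0
[-0.0011 -0.0001  0.0567 -0.     -0.0023 -0.0016]
```

Scaled: 0.03 m / 0.8 = 0.0375, 0.02 m / 0.8 = 0.025, -0.002 rad / 2 = -0.001.

```bash
echo '[{"x":-0.0013,"z":0.0125,"wy":-0.001,"wz":-0.001,"jaw":0},{"x":-0.0013,"z":0.025,"wy":-0.001,"wz":-0.001,"jaw":0},{"x":-0.0013,"z":0.0375,"wy":-0.001,"wz":-0.001,"jaw":0},{"x":-0.0013,"z":0.0375,"wy":-0.001,"wz":-0.001,"jaw":0}]' > next.json && python3 jog.py next.json; echo '[{"z":0.0125,"jaw":0},{"z":0.025,"jaw":0},{"z":0.0288,"jaw":0},{"z":0.0288,"jaw":0}]' > next.json && python3 jog.py next.json
```

```text
time_s: 19.02
eef_pos: [0.4811, -0.2122, 0.1079]
eef_rot: [-0.001, 0.987, -0.162, -0.002]
wrist_force: [-0.2, 0.3, -1.5]
opening: 0.151
grasp_force: 60.0
time_s: 19.52
eef_pos: [0.4817, -0.2126, 0.0857]
eef_rot: [-0.001, 0.987, -0.162, -0.001]
wrist_force: [-0.3, -0.5, -0.9]
opening: 0.152
grasp_force: 60.0
```

Scaled: 0.002 m / 0.8 = 0.0025, 0.001 m / 0.8 = 0.0013.

```bash
echo '[{"x":0.0013,"z":0.0025,"jaw":0},{"x":0.0013,"z":0.0025,"jaw":0}]' > next.json && python3 jog.py next.json;echo '[{"z":0.0013,"jaw":0},{"z":0.0013,"jaw":0}]' > next.json && python3 jog.py next.json
```

```text
time_s: 19.77
eef_pos: [0.483, -0.2131, 0.0843]
eef_rot: [-0.0, 0.987, -0.162, -0.0]
wrist_force: [0.5, -0.2, -1.6]
opening: 0.156
grasp_force: 60.0
time_s: 20.02
eef_pos: [0.4831, -0.2132, 0.0837]
eef_rot: [-0.0, 0.987, -0.162, -0.0]
wrist_force: [-1.1, -0.5, 3.4]
opening: 0.153
grasp_force: 60.8
```

Contact comes at the same height as at the start, so the guard is on the rim. Open and retreat upwards.

Scaled: -0.113 m / 0.8 = -0.1413, -0.09 m / 0.8 = -0.1125.

```bash
echo '[{"jaw":0.3},{"jaw":0.6},{"jaw":1},{"jaw":1},{"jaw":1},{"jaw":1}]' > next.json && python3 jog.py next.json; echo '[{"z":-0.05,"jaw":1},{"z":-0.1125,"jaw":1},{"z":-0.1413,"jaw":1},{"z":-0.1413,"jaw":1},{"z":-0.1413,"jaw":1}]' > next.json && python3 jog.py next.json
python3 - <<'E'
from h import *
o=ctrl.get_obs(); p=ctrl.camera_params("wrist"); i=ctrl.camera("wrist"); cv2.imwrite("pics/w10.png",i)
hsv=cv2.cvtColor(i,cv2.COLOR_BGR2HSV); m=cv2.inRange(hsv,(95,120,150),(125,255,255)); n,l,st,ct=cv2.connectedComponentsWithStats(m)
k=1+np.argmax(st[1:,4]); print(st[k],back(p,ct[k],.141), "start was .4841 -.2135")
for n in ("scene","top"):
    c=ctrl.camera(n); a=cv2.imread(f"pics/{n}0.png"); cv2.imwrite(f"pics/{n}1.png",c)
    q=ctrl.camera_params(n); g=grasp_pose(np.load("D2.npy"),0,-.0757)[0]; u=proj(q,g)[0].astype(int)
    hs=cv2.cvtColor(c,cv2.COLOR_BGR2HSV); mm=cv2.inRange(hs,(5,110,100),(25,255,255)); w=np.argwhere(mm[u[1]-12:u[1]+12,u[0]-12:u[0]+12]); print(n,u,len(w),(w.mean(0)-12)[::-1] if len(w) else "")
    # objects unmoved: image difference
    d=cv2.absdiff(c,a).max(2)>70; print([ (s[:5].tolist()) for s in cv2.connectedComponentsWithStats(d.astype(np.uint8))[2][1:] if 6<s[4]<1500])
E
```

```text
time_s: 20.78
eef_pos: [0.4828, -0.213, 0.0831]
eef_rot: [-0.001, 0.987, -0.162, -0.001]
wrist_force: [-0.7, 0.5, -0.3]
opening: 1.0
grasp_force: 0.0
time_s: 21.4
eef_pos: [0.4823, -0.2127, 0.1949]
eef_rot: [-0.001, 0.987, -0.162, -0.001]
wrist_force: [0.3, 0.1, 0.1]
opening: 0.999
grasp_force: 0.0
[259 194  17  24 385] [ 0.48119474 -0.22073533  0.141     ] start was .4841 -.2135
scene [223 200] 15 [0.13333333 1.2       ]
[[77, 0, 33, 21, 243], [101, 0, 46, 13, 384], [30, 47, 15, 20, 166], [162, 145, 24, 26, 195], [10, 185, 8, 16, 50], [0, 186, 10, 7, 34], [26, 195, 18, 6, 30], [35, 194, 18, 6, 40], [0, 196, 6, 17, 28], [21, 197, 4, 3, 11], [5, 199, 4, 8, 15], [214, 206, 4, 4, 7], [213, 214, 8, 4, 22], [203, 218, 6, 3, 10], [170, 221, 59, 49, 1041], [18, 228, 14, 11, 89], [143, 229, 13, 18, 38], [247, 233, 5, 2, 7], [248, 236, 5, 2, 8], [142, 249, 3, 3, 7], [158, 249, 5, 9, 15], [171, 253, 3, 5, 11], [175, 263, 41, 64, 1059], [247, 263, 10, 5, 28], [153, 268, 3, 3, 9], [164, 273, 3, 3, 7], [167, 290, 22, 11, 32], [164, 300, 15, 38, 235], [183, 307, 37, 59, 771], [215, 332, 7, 17, 73]]
top [243 205] 4 [-1.75  0.75]
[[302, 199, 5, 9, 26], [307, 207, 5, 11, 24], [316, 207, 5, 3, 9], [317, 211, 5, 6, 22], [325, 214, 8, 9, 46], [227, 278, 29, 17, 368], [265, 279, 42, 6, 168], [228, 302, 3, 5, 7], [233, 302, 4, 9, 16], [238, 305, 8, 9, 26], [244, 306, 19, 31, 320], [491, 307, 21, 4, 72], [291, 308, 20, 32, 99], [423, 309, 64, 14, 362], [489, 312, 5, 3, 9], [508, 323, 4, 15, 38], [466, 325, 44, 45, 470], [317, 326, 112, 21, 708], [460, 326, 22, 20, 273], [439, 328, 7, 7, 26], [192, 331, 5, 5, 19], [446, 337, 6, 15, 35], [136, 339, 5, 30, 119], [266, 342, 15, 4, 27], [290, 342, 24, 6, 82], [232, 352, 3, 4, 9], [132, 354, 2, 5, 9], [446, 355, 13, 19, 81], [179, 359, 18, 25, 56], [282, 372, 3, 5, 12], [146, 379, 4, 5, 12]]
```

The handle's top now reads 7 mm off its starting spot, so I check numerically whether the tool is shifted or leaning.

Run:
```python
from h import *
import pickle
o2,p2,i2=pickle.load(open("w2.pkl","rb")); i3=cv2.imread("pics/w10.png"); p3=ctrl.camera_params("wrist"); i4=ctrl.camera("wrist")
print("moved since:",cv2.absdiff(i3,i4)[:240].max())
for n,p,i in (("w2",p2,i2),("now",p3,i4)):
    hsv=cv2.cvtColor(i,cv2.COLOR_BGR2HSV); m=cv2.inRange(hsv,(100,130,40),(130,255,255)); k,l,st,ct=cv2.connectedComponentsWithStats(m); j=1+np.argmax(st[1:,4]); print(n,st[j])
    for r in range(st[j,1],st[j,1]+st[j,3],4): c=np.where(l[r]==j)[0]; print(r,c.min(),c.max(),end=' | ')
    # centreline at handle foot and top from rack-frame prediction
    a=np.radians(71.3); u=np.array([np.cos(a),np.sin(a),0]); x=np.array([u[1],-u[0],0]); c=np.array([.4739,-.236,0])
    P=[c+.024*u+np.array([0,0,z]) for z in (.05,.061,.141)]; print("\n pred axis guard-top,foot,top",proj(p,P).round(1).tolist())
    g=cv2.cvtColor(i,cv2.COLOR_BGR2GRAY)
    for h,yy in ((150,0),(165,0)): print("row",h,g[h,225:325:2])
```

```text
moved since: 41
w2 [243 174  19  43 661]
174 251 257 | 178 247 259 | 182 247 259 | 186 246 259 | 190 245 260 | 194 244 260 | 198 243 261 | 202 243 261 | 206 244 260 | 210 245 260 | 214 245 259 | 
 pred axis guard-top,foot,top [[254.1, 180.4], [254.0, 182.8], [253.0, 208.0]]
row 150 [154 155 154 118  97  99 135 174 177 177 177 176 177 176 177 176 177 177
 177 177 177 177 166 113  97  96  97  97  96  89 101 159 170 169 169 169
 168 167 167 166 166 166 165 148 104  97 106 125 137 150]
row 165 [140 151 156 126  99  99 125 163 111  77  76  76  75  75  76  75  75  74
  74  74  77 138 157 104  94  95  94  96  94  82 116 170 176 173 166 166
 156 116 126 151 167 171 169 137  96  96 122 142 141 130]
now [255 173  22  44 713]
173 258 264 | 177 255 267 | 181 256 269 | 185 257 271 | 189 257 272 | 193 258 274 | 197 257 276 | 201 257 276 | 205 258 276 | 209 258 275 | 213 259 275 | 
 pred axis guard-top,foot,top [[257.4, 179.4], [257.4, 181.9], [257.4, 207.6]]
row 150 [156 159 153 157 141 102  98 107 159 177 177 169 165 166 165 165 166 165
 160 152 151 152 152 154 146 101  96  96  96  96  94  80 120 173 178 178
 177 176 176 176 175 175 175 174 171 145  98  96 115 129]
row 165 [133 134 145 154 144 103  97 104 149 174 169 111  74  76  75  73  72  71
  71  70  69  69  69  67  75  93  95  95  93  92  92  80 139 173 174 165
 138 149 170 170 148 134 155 170 163 119  95 103 135 142]
```

The tool is about 2–3 mm off centre, which is its play in the pocket, and leans about 0.035 rad. Its height is unchanged, so it is within tolerance. One last check that it is at rest, then I hand in.

Scaled: -0.03 m / 0.8 = -0.0375.

```bash
echo '[{"z":-0.0375,"jaw":1},{"jaw":1},{"jaw":1},{"jaw":1},{"jaw":1}]' > next.json && python3 jog.py next.json | head -2
python3 - <<'E'
from h import *
p=ctrl.camera_params("wrist"); i=ctrl.camera("wrist")
hsv=cv2.cvtColor(i,cv2.COLOR_BGR2HSV); m=cv2.inRange(hsv,(95,120,150),(125,255,255)); n,l,st,ct=cv2.connectedComponentsWithStats(m)
k=1+np.argmax(st[1:,4]); t=back(p,ct[k],.141); print(t)
if np.linalg.norm(t[:2]-[.4812,-.2207])<.003: print(ctrl.hand_in())
E
```

```text
time_s: 22.22
eef_pos: [0.4832, -0.2134, 0.1967]
[ 0.48139821 -0.22064221  0.141     ]
the job is handed in; nothing more can be done
None
```

The job is handed in at about 22 s, but I haven't seen the verdict: by my camera checks the clip is snapped home in the bare groove, and the tool is back in its pocket, let go, at rest, about 2–3 mm off centre and leaning about 0.035 rad, both within tolerance.

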